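# Checking the angle gauge on the domed stud

## Robot

A 6-joint arm with a two-finger parallel gripper is mounted at the origin on the work surface. World frame = base frame: x ahead of the robot, y to its left, z up, the work surface at z = 0. Lengths are in m, angles in rad, forces in N, time in s.
With the tool pointing down it reaches from about 0.375 to 0.825 m from the base axis. Payload 5.5 kg.
Tool frame: the origin (TCP) lies at the very end of the fingers, on their centre line; the grasp point (between the pads) lies 19 mm behind it; z points along the fingers, y is the line along which they close (so a half turn about z gives the same grasp; the last joint's range is limited). The gripper opens to 85 mm and grips with 20 to 120 N. Pads are 22 mm wide; open, the fingers measure 114 mm over their backs; the gripper's body (76 mm by 85 mm) begins 54 mm behind the grasp point. The pads swing forward as they close: fully open they stand 13 mm farther back than shut.
Start: joints at [1.109, 0.314, -0.047, 1.21, 0, 1.571], TCP at [0.267, 0.537, 0.207] pointing down, gripper open.
Joint ranges: [-2.67, 2.67], [-0.69, 1.73], [-1.03, 1.25], [-2.08, 2.16], [-1.42, 1.45], [-3.14, 3.14]. Speed limits (rad/s): [2.39, 2.39, 3.01, 3.14, 3.14, 3.14].

## Interface

Orientations are given as a 3x3 rotation matrix whose columns are the frame's x, y, z axes.
In Python, from workcell import status, vision, job gives the robot as it stands.
- The arm moves only by the shell command python3 -m handwheel 'ROWS' [FORCE]. ROWS is JSON, a list of rows, each a list of 3 entries, a list of its own where there are three numbers: the shift along the tool's x, y, z in mm, then the turn, a rotation vector about the tool's x, y, z in rad, then the gripper command: -1 is fully open, 1 is shut, values between are in proportion. A call has exactly 5 rows; each row is the pose to reach, as a shift and turn from the pose commanded when the call began, along the tool's axes at that moment; what a row does not reach only later rows make up. A row lasts 1/10 s, in which the tool goes at most 50 mm and 8.59 degrees, less where a joint would pass 70% of its speed; a pose out of reach is approached as far as the arm can. A call with a gripper value outside its range is refused whole. The fingers move at their own pace and stop on an object; FORCE is the grip in N (left out, the last holds). Time passes only in rows, so rows that repeat a pose let the fingers close, or fill a call up. It gives the time, the measured TCP pose, the force, the opening and the grip force at its end, in the units of the state.
- status.sense(): the state, without advancing time (a new reading comes with each control period).
- vision.snapshot(name): name is "side" or "top" or "wrist"; returns a dict with "color" (480x640x3 uint8, red, green, blue), "depth" (480x640 float32, m along the optical axis (not along the pixel's ray), 0 where there is no reading), "fovy" (degrees; the focal length in pixels is half the picture's height over the tangent of half this angle, whatever the lens; pixels are square), "cx", "cy" (the principal point, pixels), "k1" (the pictures are not rectified: a ray, as slopes to the right and down, at radius r is drawn at 1 + k1 r^2 times it, then the intrinsics apply), "xyz" and "rotation" of the camera in the world. Camera axes: x right, y down, z forward; pixel columns grow to the right and rows downward; lengths in m; the calibration is good to about 2 mm. A picture is of the moment at which its call begins.
- job.job_done(): hands the job in; it is judged then, once.
The state is a dict: "time": time; "joint_pos": joint angles; "qd": joint speeds; "tau": joint torques, N m; "ee_pos": TCP position; "tool_rot": TCP orientation; "force": force on the tool from outside, world axes, zero at the start; "moment": the same for the moment, N m; "opening": opening from 0.0 (shut) to 1.0 (fully open); "grip_force": force on a finger pad.
Only numpy, scipy, OpenCV 4.12 (cv2) and the standard library are available. Lean on these libraries where they do the work, as an engineer would, in place of code of your own. Each camera call takes 0.05 s, during which the arm holds its last target. There are 200 camera calls.

## Task

Check the bench's angle gauge: pick it up by its grip, stand the middle of its foot upright on the domed stud of the check block so that the sprung stud gives a little, and only then rock it on the stud until its swinging pointer settles over the tab on the dial's rim. Press gently, never driving the stud down to its stop, and leave the other glassware and tools where they are. Finish holding the gauge still like that, foot on the stud and pointer on the tab, without letting go.

Things in the scene. Friction and masses are not known exactly. Their poses are not given: they have to be found in the camera images.
- gauge_grip (a point): centre of the black grip on top of the loose angle gauge (0.34 kg), which starts standing upright on the bench. Grip: 40 mm wide along gauge x, 16 mm thick along gauge y, 44 mm high, 126 to 170 mm above the foot's underside; this point is 150 mm above it. Axes are the gauge's: x along the foot in the plane of the dial, y square to the dial, z up from foot to grip
- gauge_foot (a point): centre of the underside of the gauge's flat steel foot (100 x 36 x 10 mm), 150 mm below gauge_grip, same axes. Between foot and grip a round white dial, 122 mm across and 8 mm thick (needle and tab stand out to 18 mm), stands on edge, its centre 70 mm above the underside; both faces are alike
- pointer (a joint): angle in rad, in the gauge's frame, of the pendulum pointer, a black needle on both faces pivoting at the dial's centre; it hangs plumb after swinging for 1 to 2 s. 0 when the gauge is upright; positive = tip towards the gauge's +x, which happens when the gauge's top leans towards its +x (turned about its +y), by the same angle
- tab (a joint): angle in rad, same frame and scale as the pointer, of the tab, a black block 9 mm wide straddling the dial's lower rim; preset between 0.24 and 0.45 (on the +x side of the lowest point), held by stiff friction, not to be moved. The pointer is on the tab when the two angles agree
- pointer_tip (a point): the end of the pointer, 50 mm from the dial's centre, in the dial's mid-plane
- tab_mark (a point): middle of the tab at the pointer tip's radius (50 mm from the dial's centre), in the dial's mid-plane; the pointer is on the tab when pointer_tip is less than half the tab's width (4.5 mm) from here
- stud_top (a point): topmost point of the domed steel stud head (40 mm across, crowned to a 30 mm radius), 85 mm above the bench when free. It is a vertical plunger on a fixed check block (aluminium, 60 x 60 x 35 mm, on an 84 mm square rubber pad); z is up
- stud (a joint): how far the stud is pressed down, in m: 0 free, 0.012 at its stop. The spring needs about 0.5 N to start and 0.7 N more per mm
- amber_bottle_center (a point): bystander: capped amber bottle, 68 mm across, 150 mm tall; this point is 75 mm up
- beaker_in (a point): bystander: clear beaker 68 mm across, 85 mm tall; this point is its inner floor
- tube_rack: bystander: rack of stoppered test tubes, 110 x 220 mm, 104 mm high; origin under its centre
- pipette: bystander: grey hand pipette lying down, about 245 mm long, 20 mm high; origin under its body
Things that resemble listed ones, but are neither listed nor needed, are in the scene too. There is more than one size of the part that bears gauge_grip; the job needs the largest. Leave any orange or yellow look-alike of the part that bears stud_top alone.

How it is judged:
By the outcome, as a careful person would: the job done as asked, in the order asked, and still so for the second after the job is handed in, while the arm keeps its last pose, push and grip.
It also fails if it takes over 58 s, if anything falls off the work surface, if the arm or the gripper's body presses on something with over 40 N, if the wrist force passes 120 N, or if a joint passes its speed limit or range.

## Working session

There is one attempt and no reset: what is moved stays moved. The work goes in short steps, Python scripts to look and compute and a shell command to move; the robot and the scene stay as the last step left them, time stands still between calls to the robot, and variables do not carry over. Pictures are saved under pics/ and viewed, at most 10 in all, crops included, and the job is handed in when it is done.

```bash
ls; mkdir -p pics; cat > h.py <<'E'
import numpy as np, cv2, pickle
from workcell import status, vision, job
def snap(n,f=None):
    s=vision.snapshot(n)
    if f: cv2.imwrite('pics/'+f+'.png',s['color'][:,:,::-1]); pickle.dump(s,open('pics/'+f+'.pkl','wb'))
    return s
def load(f): return pickle.load(open('pics/'+f+'.pkl','rb'))
def K(s):
    f=240/np.tan(np.radians(s['fovy'])/2)
    return np.array([[f,0,s['cx']],[0,f,s['cy']],[0,0,1.]]),np.array([s['k1'],0,0,0.])
def ray(s,uv):
    k,d=K(s); p=cv2.undistortPoints(np.array(uv,float).reshape(-1,1,2),k,d).reshape(-1,2)
    v=np.c_[p,np.ones(len(p))]
    return np.array(s['xyz']),v@np.array(s['rotation']).T   # scaled so depth*v
def plane(s,uv,z):
    o,v=ray(s,uv); return o+v*((z-o[2])/v[:,2])[:,None]
def pts(s,uv):
    uv=np.array(uv).reshape(-1,2); o,v=ray(s,uv); d=s['depth'][uv[:,1].astype(int),uv[:,0].astype(int)]
    return o+v*d[:,None]
def proj(s,P):
    k,d=K(s);R=np.array(s['rotation']).T
    c=(np.atleast_2d(P)-np.array(s['xyz']))@R.T
    return cv2.projectPoints(c.reshape(-1,1,3),np.zeros(3),np.zeros(3),k,d)[0].reshape(-1,2)
E
python3 - <<'E'
from h import *
a=snap('top','top0');b=snap('side','side0');w=snap('wrist','wrist0')
for s in(a,b,w):print(s['xyz'],np.round(s['rotation'],3).tolist(),s['fovy'],s['k1'])
print(status.sense())
E
```

```text
pics
[ 0.40764871 -0.12230389  1.09990235] [[0.02, -0.991, 0.133], [-1.0, -0.018, 0.019], [-0.017, -0.133, -0.991]] 50.87947483805205 0.006042504823584339
[ 0.44375883 -0.89091027  1.09209724] [[0.985, -0.143, 0.096], [-0.172, -0.77, 0.615], [-0.014, -0.622, -0.783]] 49.165104600355875 0.011350168807290534
[0.20302787 0.56873162 0.37230885] [[0.446, 0.859, 0.251], [0.895, -0.428, -0.126], [-0.001, 0.281, -0.96]] 64.79353743999306 -0.0383802003816146
{'time': 0.15, 'joint_pos': array([ 1.10900363e+00,  3.14078940e-01, -4.78455154e-02,  1.21021435e+00,
       -2.30299482e-06,  1.57080995e+00]), 'qd': array([-1.80571444e-03, -1.57261868e-03,  2.64027494e-03, -7.27028598e-04,
       -4.54078548e-05,  9.20869812e-04]), 'tau': array([-4.40145386e-04, -5.40042257e+01,  3.40060687e+01,  1.32462944e-02,
       -4.83347105e-05,  1.25149896e-05]), 'ee_pos': array([0.26711765, 0.5367201 , 0.20602515]), 'tool_rot': array([[-8.95249127e-01,  4.45565535e-01, -5.96083808e-04],
       [ 4.45565934e-01,  8.95248319e-01, -1.20288547e-03],
       [-2.32128337e-06, -1.34247681e-03, -9.99999099e-01]]), 'force': array([-0.10236286, -0.25270974, -0.81058594]), 'moment': array([-0.03728187, -0.02964861,  0.00981844]), 'grip_force': 0.0, 'opening': 1.0035975602024376}
```

View pics/top0.png

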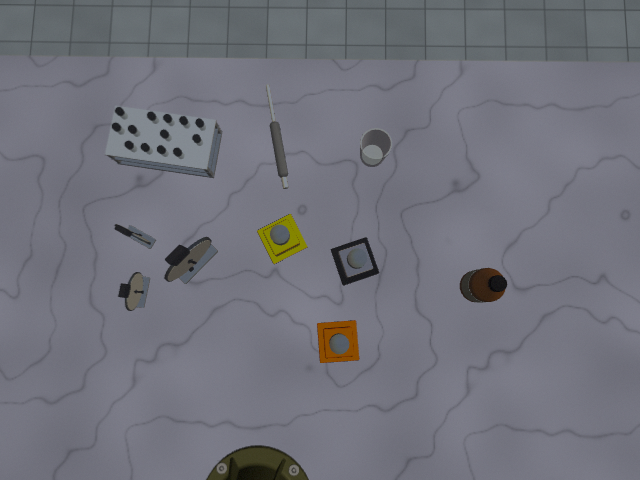

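View pics/side0.png

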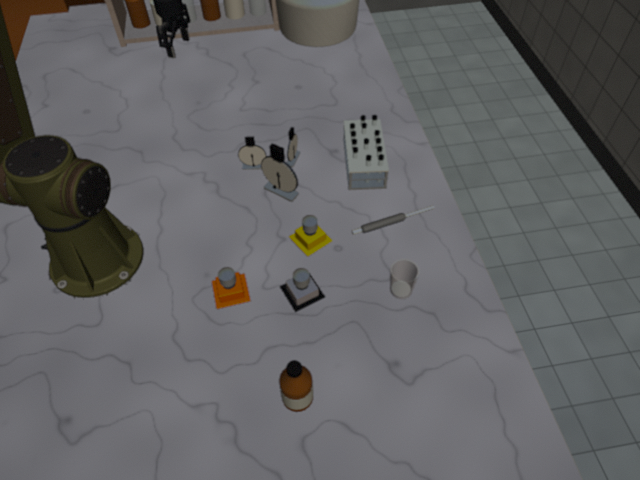

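Top view: gauges at (190,260), (135,290) and (135,236). The one at (190,260) looks largest. Check blocks: aluminium on a black pad (355,260) fits; yellow (282,237) and orange (339,342) are look-alikes. I'll confirm in one enlarged crop.

```bash
python3 - <<'E'
from h import *
a=load('top0');b=load('side0')
c1=cv2.resize(a['color'][205:325,100:230],None,fx=3,fy=3,interpolation=cv2.INTER_CUBIC)
c2=cv2.resize(b['color'][125:215,225:325],None,fx=4,fy=4,interpolation=cv2.INTER_CUBIC)
im=np.zeros((360,800,3),np.uint8);im[:360,:390]=c1;im[:360,395:795]=c2
cv2.imwrite('pics/crop1.png',im[:,:,::-1])
for uv in [(178,255),(135,290),(122,230),(124,291),(357,258),(280,234),(339,343)]: print('top',uv,pts(a,uv).round(3))
for uv in [(277,152),(302,278)]: print('side',uv,pts(b,uv).round(3))
E
```

```text
top (178, 255) [[0.495 0.143 0.17 ]]
top (135, 290) [[0.432 0.264 0.048]]
top (122, 230) [[0.548 0.273 0.114]]
top (124, 291) [[0.428 0.261 0.115]]
top (357, 258) [[ 0.503 -0.195  0.087]]
top (280, 234) [[ 0.55  -0.038  0.081]]
top (339, 343) [[ 0.335 -0.161  0.083]]
side (277, 152) [[0.498 0.132 0.164]]
side (302, 278) [[ 0.508 -0.21   0.079]]
```

View pics/crop1.png

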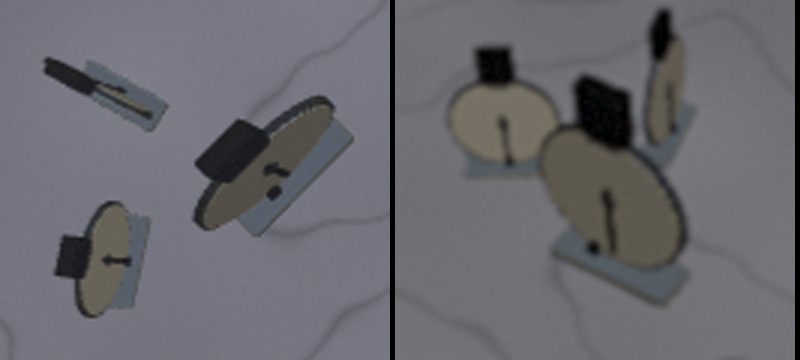

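The crop shows the gauge at top (190,260) is clearly the largest: its grip top reads z≈0.17, the others 0.115. Its tab sits towards the lower left in the top view, so gauge +x is about (-0.7,0.7). The block on the black pad at (357,258) is the one to use. Next: precise fits.

```bash
python3 - <<'E'
from h import *
vv,uu=np.mgrid[0:480,0:640]; uv=np.c_[uu.ravel(),vv.ravel()]
for n in('top0','side0'):
    s=load(n);P=pts(s,uv);ok=s['depth'].ravel()>0;col=s['color'].reshape(-1,3)
    m=ok&(np.hypot(P[:,0]-.495,P[:,1]-.135)<.075)
    g=P[m&(P[:,2]>.135)];print(n,'grip all',len(g),g.mean(0),g[:,2].max())
    t=P[m&(P[:,2]>.164)];print(' griptop',len(t),t.mean(0) if len(t) else '',np.median(t[:,2]) if len(t) else '')
    d=P[m&(P[:,2]>.02)&(P[:,2]<.125)]; 
    for nm,q in(('grip',t),('dial',d)):
        if len(q)<5: continue
        c=q[:,:2].mean(0);w,V=np.linalg.eigh(np.cov((q[:,:2]-c).T));print(' ',nm,'axis deg',np.degrees(np.arctan2(V[1,1],V[0,1])),np.sqrt(w))
    st=P[ok&(np.hypot(P[:,0]-.505,P[:,1]+.2)<.04)]
    for lo in(.06,.075,.08): q=st[st[:,2]>lo];print(' stud',lo,len(q),q.mean(0).round(4),(q.max(0)+q.min(0))/2,q[:,2].max().round(4))
    # foot pixels: bluish z<.03
    f=P[m&(P[:,2]>.005)&(P[:,2]<.018)];print(' foot',len(f),f.mean(0) if len(f) else '')
    print(' table z',np.median(P[ok&(np.abs(P[:,0]-.4)<.03)&(np.abs(P[:,1]-0)<.05)][:,2]))
E
```

```text
top0 grip all 279 [0.49599887 0.14761433 0.16282348] 0.17364412346929747
 griptop 188 [0.49663837 0.14975774 0.16881935] 0.16880980471057772
  grip axis deg 137.76819837085895 [0.00478706 0.01122049]
  dial axis deg 137.5749632041748 [0.00173592 0.03330712]
 stud 0.06 310 [ 0.5043 -0.1951  0.0799] [ 0.50512089 -0.19506509  0.07367435] 0.0872
 stud 0.075 291 [ 0.5047 -0.1956  0.0806] [ 0.50551368 -0.19591401  0.08108282] 0.0872
 stud 0.08 168 [ 0.5048 -0.1955  0.0824] [ 0.50508295 -0.19566227  0.08360566] 0.0872
 foot 360 [0.49051026 0.14288882 0.0094082 ]
 table z -0.0007806765336642041
side0 grip all 202 [0.49686773 0.14231437 0.15595595] 0.17345920809027604
 griptop 74 [0.49567296 0.14589572 0.16772037] 0.16769872009738218
  grip axis deg 137.98347809616718 [0.00501686 0.01135312]
  dial axis deg 138.36941893880436 [0.00212413 0.03301739]
 stud 0.06 246 [ 0.5065 -0.2037  0.0768] [ 0.50688032 -0.1992386   0.07337269] 0.0866
 stud 0.075 177 [ 0.5071 -0.2014  0.0798] [ 0.50710789 -0.1992386   0.08088917] 0.0866
 stud 0.08 79 [ 0.5078 -0.1995  0.0822] [ 0.5076539  -0.20147087  0.08333444] 0.0866
 foot 220 [0.49733406 0.13907885 0.00938449]
 table z -0.00192236788779232
```

```bash
cat >> h.py <<'E'
def inplane(s,uv,p0,ex,n):  # intersect with plane through p0, return (ex coord, second in-plane coord)
    o,v=ray(s,uv); P=o+v*(((np.array(p0)-o)@n)/(v@n))[:,None]
    ez=np.cross(ex,n); return np.c_[(P-p0)@ex,(P-p0)@ez]
E
python3 - <<'E'
from h import *
a=np.radians(137.9);ex=np.array([np.cos(a),np.sin(a),0]);n=np.cross([0,0,1.],ex)
for nm,c0 in(('top0',(191.7,269.3)),('side0',(274.5,186.8))):
    s=load(nm);g=cv2.cvtColor(s['color'],cv2.COLOR_RGB2GRAY).astype(float)
    x,y=int(round(c0[0])),int(round(c0[1]));w=g[y-6:y+7,x-6:x+7];print(w.astype(int))
    bg=np.percentile(w[3:10,3:10],80);k=np.clip(bg*.75-w,0,None);k[:2]=k[-2:]=0;k[:,:2]=k[:,-2:]=0
    vv,uu=np.mgrid[y-6:y+7,x-6:x+7];c=np.array([(k*uu).sum(),(k*vv).sum()])/k.sum()
    P0=np.array([.496,.147,.07])
    for off in(.006,.009):
        q=inplane(s,c,P0+n*off,ex,n)[0];print(nm,c,off,q*1e3,'ang',np.arctan2(q[0],-q[1]))
    print('proj dial centre,needle tip',proj(s,[P0+n*.006,P0+n*.006-[0,0,.05],P0+n*.006+ex*.061,P0+n*.006-ex*.061]).round(1).tolist())
E
```

```text
[[ 79  75  56  58  78  77  62  35  37  33  63  94  95]
 [ 79  77  77  79  80  79  78  79  78  75  95  93  96]
 [ 79  78  77  80  78  80  78  82  91  94  93  95  95]
 [ 79  78  79  77  78  75  68  90  95  92  96  95  93]
 [ 77  79  79  77  60  38  36  64  93  96  96  94  94]
 [ 79  79  78  62  30  31  30  41  94  94  92  94  96]
 [ 79  80  76  31  30  32  31  50  94  93  94  96  93]
 [ 78  78  85  40  30  31  50  95  92  94  97  95  87]
 [ 81  89  93  89  44  61  94  92  95  95  94  85  92]
 [ 89  97  93  93  94  94  94  93  95  93  88  93 118]
 [ 94  95  93  96  93  92  95  94  93  84  79 121 118]
 [ 92  93  95  93  95  93  93  94  83  79 119 120 118]
 [ 93  93  95  93  93  96  95  84  81 119 119 118 119]]
top0 [190.88992379 268.77815411] 0.006 [ 16.99873324 -40.60049505] ang 0.3965078680123231
top0 [190.88992379 268.77815411] 0.009 [ 15.43391185 -27.90929545] ang 0.5051455165792729
proj dial centre,needle tip [[191.7, 261.3], [197.6, 263.3], [170.6, 283.0], [212.6, 239.8]]
[[ 98  84  85  89  89  89  89  88  88  72  42  55  78]
 [ 95  86  83  86  87  88  89  87  88  74  46  45  75]
 
[... 180 characters left out ...]
0  75  43  18  34  70  83  67  40  67]
 [ 90  91  93  88  73  44  15  29  67  79  67  49  69]
 [ 86  91  92  90  85  67  51  52  71  79  71  63  76]
 [ 79  84  88  92  92  90  81  79  87  86  79  77  81]
 [ 81  76  80  84  87  91  90  91  92  90  90  90  87]
 [101  92  82  74  76  83  86  88  92  91  91  91  92]
 [111 110 102  92  85  77  76  82  85  91  91  90  92]
 [114 115 115 111 107  97  85  78  77  79  84  88  91]]
side0 [274.51898734 186.24683544] 0.006 [ 13.24322644 -50.11314545] ang 0.25836025278286584
side0 [274.51898734 186.24683544] 0.009 [ 10.72676837 -46.08797015] ang 0.2286743938881534
proj dial centre,needle tip [[277.0, 175.3], [278.4, 188.0], [259.0, 167.2], [295.5, 183.7]]
```

```bash
cat >> h.py <<'E'
from scipy.spatial.transform import Rotation as Rot
def rows(p,R,cur=None):
    """shift mm & rotvec from current commanded (approx. measured) pose to target"""
    s=status.sense(); R0=s['tool_rot'] if cur is None else cur[1]; p0=s['ee_pos'] if cur is None else cur[0]
    print('shift mm',(R0.T@(np.array(p)-p0)*1e3).round(1).tolist(),'turn',Rot.from_matrix(R0.T@R).as_rotvec().round(3).tolist(),'| tcp',np.round(p,3))
def down(deg):
    a=np.radians(deg);x=np.array([np.cos(a),np.sin(a),0]);z=np.array([0,0,-1.]);return np.c_[x,np.cross(z,x),z]
E
python3 - <<'E'
from h import *
w=load('wrist0');s=status.sense();R0=s['tool_rot'];p0=s['ee_pos']
Rc=R0.T@np.array(w['rotation']);tc=R0.T@(np.array(w['xyz'])-p0);print(tc,Rc.round(3).tolist())
c=np.array([.496,.147,.06])
for phi in(-30,-40,-50):
    R=down(137.9)@Rot.from_euler('x',phi,degrees=True).as_matrix()
    cam=c-(R@Rc)[:,2]*.30; p=cam-R@tc; print(phi,'cam',cam.round(3));rows(p,R)
E
```

```text
[ 7.16391766e-02 -1.21175860e-04 -1.66283850e-01] [[-0.001, -0.96, -0.281], [1.0, -0.001, 0.0], [-0.001, -0.281, 0.96]]
-30 cam [0.337 0.097 0.309]
shift mm [-350.1, -302.1, 41.1] turn [-0.522, -0.071, 0.267] | tcp [0.446 0.11  0.165]
-40 cam [0.309 0.066 0.281]
shift mm [-345.4, -318.8, 53.3] turn [-0.695, -0.095, 0.262] | tcp [0.434 0.097 0.153]
-50 cam [0.286 0.04  0.245]
shift mm [-341.3, -333.2, 68.3] turn [-0.868, -0.119, 0.255] | tcp [0.424 0.086 0.138]
```

```bash
python3 -m handwheel '[[[-40,-35,-20],[0,0,0.1],-1],[[-80,-70,-40],[0,0,0.2],-1],[[-120,-110,-60],[0,0,0.26],-1],[[-150,-145,-60],[0,0,0.26],-1],[[-180,-180,-60],[0,0,0.26],-1]]'; python3 - <<'E'
from h import *
w=load('wrist0')
Rc=np.array([[0,-.96,-.281],[1,0,0],[0,-.281,.96]]);tc=np.array([.0716,-.0001,-.1663])
c=np.array([.496,.147,.06])
R=down(137.9)@Rot.from_euler('x',-40,degrees=True).as_matrix()
cam=c-(R@Rc)[:,2]*.36; rows(cam-R@tc,R); print(status.sense()['joint_pos'].round(3))
E
```

```text
time: 0.65
ee_pos: [0.3452, 0.3086, 0.267]
tool_rot: [[-0.751, 0.66, 0.001], [0.66, 0.751, 0.001], [-0.0, 0.002, -1.0]]
force: [1.2, 0.6, -0.1]
opening: 0.999
grip_force: 0.0
shift mm [-188.8, -136.6, 69.5] turn [-0.697, -0.004, 0.013] | tcp [0.397 0.081 0.197]
[ 0.73   0.034 -0.247  1.288 -0.     1.451]
```

```bash
python3 -m handwheel '[[[-38,-27,14],[-0.14,0,0],-1],[[-76,-55,28],[-0.28,0,0],-1],[[-114,-82,42],[-0.42,0,0],-1],[[-152,-110,56],[-0.56,0,0],-1],[[-189,-137,70],[-0.7,0,0.01],-1]]'; python3 -m handwheel '[[[0,0,0],[0,0,0],-1],[[0,0,0],[0,0,0],-1],[[0,0,0],[0,0,0],-1],[[0,0,0],[0,0,0],-1],[[0,0,0],[0,0,0],-1]]'; python3 -c "
from h import *
snap('wrist','w1')"
```

```text
time: 1.15
ee_pos: [0.3857, 0.128, 0.2086]
tool_rot: [[-0.75, 0.567, 0.34], [0.661, 0.632, 0.405], [0.014, 0.528, -0.849]]
force: [0.8, -0.3, -0.2]
opening: 0.999
grip_force: 0.0
time: 1.65
ee_pos: [0.3859, 0.1311, 0.2088]
tool_rot: [[-0.754, 0.567, 0.333], [0.657, 0.636, 0.405], [0.018, 0.524, -0.852]]
force: [-0.7, 0.3, -0.5]
opening: 0.998
grip_force: 0.0
```

View pics/w1.png

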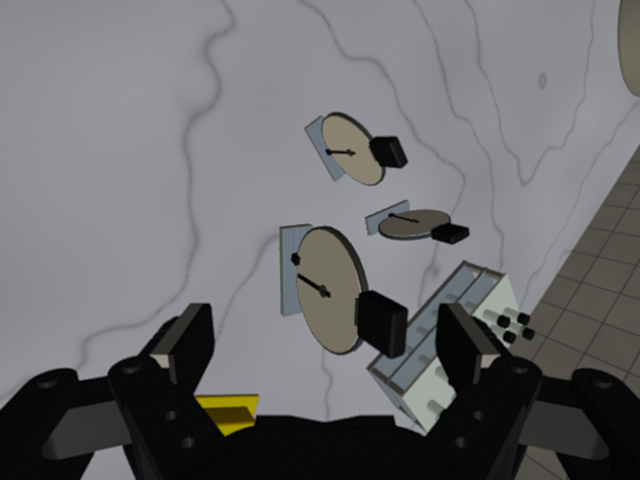

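```bash
python3 - <<'E'
from h import *
s=load('w1');g=cv2.cvtColor(s['color'],cv2.COLOR_RGB2GRAY)
a=np.radians(137.9);ex=np.array([np.cos(a),np.sin(a),0]);n=np.cross([0,0,1.],ex)
print(g[246:306:2,282:338:2])
# dial-face fit (warm colour)
c=s['color'].astype(int);m=((c[:,:,0]-c[:,:,2])>10).astype(np.uint8);m[:215]=0;m[360:]=0;m[:,:290]=0;m[:,375:]=0
cs=max(cv2.findContours(m,cv2.RETR_EXTERNAL,cv2.CHAIN_APPROX_NONE)[0],key=cv2.contourArea);print('dial',cv2.fitEllipse(cs))
q=cs[:,0,:].astype(float)
P0=np.array([.496,.147,.07]);Q=inplane(s,q,P0+n*.004,ex,n)*1e3
print('dial face circle',cv2.minEnclosingCircle(Q.astype(np.float32)),Q.mean(0),Q.min(0),Q.max(0))
w=(g<45).astype(np.uint8);k,l,st,cen=cv2.connectedComponentsWithStats(w)
for i in range(1,k):
    if 280<cen[i][0]<340 and 240<cen[i][1]<310:
        print(st[i],cen[i].round(1),[ (inplane(s,cen[i],P0+n*o,ex,n)[0]*1e3).round(1).tolist() for o in(.004,.006,.009)])
print(proj(s,[P0+n*.004,P0+n*.004-[0,0,.05]]))
E
```

```text
[[ 98 118 114 114 116 113 113 118 107  90 112 112 111 111 111 111 111 110
  111 110 110 111 110 112 111 111 111 112]
 [ 97 118 114 113 117 112 115 117  92 106 110 111 111 112 112 111 111 111
  112 111 111 112 112 112 110 110 111 111]
 [ 96 118 114 114 116 113 115 120  79 112 112 111 112 111 111 111 112 111
  111 111 111 112 112 112 111 111 111 111]
 [ 94 118 114 113 118 108  92  69  88 114 111 111 111 112 111 112 111 111
  111 111 111 111 111 111 110 111 112 111]
 [ 96 118 114 113 112  26   0   8 103 113 112 112 112 111 111 111 112 110
  112 112 111 112 111 112 111 111 110 112]
 [ 95 118 115 113 112  15   8   3  36 105 111 111 111 111 111 112 111 111
  111 111 111 112 111 111 111 111 110 111]
 [ 93 118 114 114  95   6   6   9   5  71 113 112 111 110 110 110 111 112
  111 111 111 112 112 111 111 111 111 111]
 [ 93 118 114 113  95  11   6  15  13  92 113 112 112 111 111 111 111 111
  111 111 111 111 110 111 112 111 111 111]
 [ 92 117 115 113 118  78   8  14  14 105 112 110 112 111 111 112 112 111
  111 112 111 111 110 111 111 111 112 110]
 [ 93 118 113 113 116 117  53  18  36 105 113 1
[... 2188 characters left out ...]
3 112 114 113 115 115 110 103 112 111 111 110 111 112 111 112
  111 110 111 110 112 110 111 110 111 111]
 [ 82 112 113 112 113 114 115 114 115  92 112 111 111 112 112 111 112 111
  111 111 110 111 110 111 111 111 110 111]]
dial ((327.8822021484375, 289.1451416015625), (59.41925048828125, 124.3707046508789), 170.81683349609375)
dial face circle ((4.67805290222168, 6.57351016998291), 58.069122314453125) [5.56461258 8.45208353] [-52.94469076 -50.45179353] [61.87524421 59.59670142]
[291 253   9  12  76] [295.2 258.6] [[19.6, -51.6], [21.0, -47.7], [23.1, -41.9]]
[298 274  32  23 170] [315.4 286.1] [[3.3, -10.3], [4.9, -6.9], [7.3, -1.8]]
[[320.99050018 292.97278839]
 [296.2433202  276.90693508]]
```

```bash
python3 - <<'E'
from h import *
a=np.radians(137.9);ex=np.array([np.cos(a),np.sin(a),0]);n=np.cross([0,0,1.],ex);P0=np.array([.496,.147,.07])
for nm,tip,tab in(('top0',(196.7,263.7),(190.9,268.8)),('side0',(279.5,187.8),(274.5,186.2)),('w1',(298,274),(295.2,258.6))):
    s=load(nm)
    for dn in (0,.002,.004):
        A=inplane(s,tip,P0+n*.006,ex,n)[0];B=inplane(s,tab,P0+n*(.006+dn),ex,n)[0];d=(B-A)*1e3
        print(nm,dn,d.round(1),'ang',np.arctan2(d[0],50-d[1]).round(3),'r',np.hypot(d[0],50-d[1]).round(1))
E
```

```text
top0 0 [15.6  5.7] ang 0.338 r 46.9
top0 0.002 [14.5 14.2] ang 0.385 r 38.7
top0 0.004 [13.5 22.6] ang 0.458 r 30.5
side0 0 [17.5 -3. ] ang 0.319 r 55.8
side0 0.002 [15.8 -0.3] ang 0.305 r 52.8
side0 0.004 [14.1  2.3] ang 0.289 r 49.7
w1 0 [14.9 -5.7] ang 0.262 r 57.7
w1 0.002 [16.3 -1.8] ang 0.305 r 54.3
w1 0.004 [17.7  2.1] ang 0.354 r 51.1
```

```bash
python3 - <<'E'
from h import *
rows([.40,.13,.27],down(137.9));rows([.496,.149,.25],down(137.9))
E
```

```text
shift mm [-10.2, 39.5, -47.9] turn [0.551, -0.022, 0.012] | tcp [0.4  0.13 0.27]
shift mm [-70.4, 95.5, 8.8] turn [0.551, -0.022, 0.012] | tcp [0.496 0.149 0.25 ]
```

```bash
python3 -m handwheel '[[[-5,20,-24],[0.14,0,0],-1],[[-10,40,-48],[0.28,0,0],-1],[[-25,55,-33],[0.42,-0.01,0.01],-1],[[-48,76,-12],[0.55,-0.02,0.01],-1],[[-70,96,9],[0.55,-0.02,0.01],-1]]'; python3 -m handwheel '[[[0,0,0],[0,0,0],-1],[[0,0,0],[0,0,0],-1],[[0,0,0],[0,0,0],-1],[[0,0,0],[0,0,0],-1],[[0,0,0],[0,0,0],-1]]'; python3 - <<'E'
from h import *
rows([.496,.149,.134],down(137.9))
s=snap('wrist','w2')
# grip top points in wrist depth
vv,uu=np.mgrid[0:480,0:640];uv=np.c_[uu.ravel(),vv.ravel()];P=pts(s,uv);m=(s['depth'].ravel()>0)&(np.abs(P[:,2]-.169)<.006)&(np.hypot(P[:,0]-.496,P[:,1]-.148)<.05)
q=P[m,:2];print(m.sum(),q.mean(0),cv2.minAreaRect((q*1e3).astype(np.float32)),np.median(P[m,2]))
cv2.imwrite('pics/w2m.png',(m.reshape(480,640)*255).astype(np.uint8))
E
```

```text
time: 2.2
ee_pos: [0.4989, 0.1523, 0.2475]
tool_rot: [[-0.746, 0.666, -0.004], [0.666, 0.746, -0.001], [0.003, -0.003, -1.0]]
force: [0.0, 0.3, -0.2]
opening: 0.998
grip_force: 0.0
time: 2.7
ee_pos: [0.4957, 0.1472, 0.2509]
tool_rot: [[-0.741, 0.672, 0.002], [0.672, 0.741, 0.003], [0.0, 0.003, -1.0]]
force: [0.6, -0.5, -0.8]
opening: 1.001
grip_force: 0.0
shift mm [0.9, 1.2, 116.9] turn [0.003, -0.0, -0.002] | tcp [0.496 0.149 0.134]
1297 [0.49607534 0.15171799] ((496.6882629394531, 151.25360107421875), (15.984225273132324, 39.71692657470703), 47.47012710571289) 0.16892240823267354
```

```bash
python3 -m handwheel '[[[1.6,3,25],[0.003,0,-0.005],-1],[[1.6,3,50],[0.003,0,-0.005],-1],[[1.6,3,75],[0.003,0,-0.005],-1],[[1.6,3,98],[0.003,0,-0.005],-1],[[1.6,3,115],[0.003,0,-0.005],-1]]' 80;  python3 -m handwheel '[[[0,0,0],[0,0,0],0],[[0,0,0],[0,0,0],0.5],[[0,0,0],[0,0,0],1],[[0,0,0],[0,0,0],1],[[0,0,0],[0,0,0],1]]' 80; python3 -m handwheel '[[[0,0,0],[0,0,0],1],[[0,0,0],[0,0,0],1],[[0,0,0],[0,0,0],1],[[0,0,0],[0,0,0],1],[[0,0,0],[0,0,0],1]]' 80
```

```text
time: 3.25
ee_pos: [0.4963, 0.1505, 0.1339]
tool_rot: [[-0.744, 0.668, -0.002], [0.668, 0.744, -0.0], [0.002, -0.002, -1.0]]
force: [-0.2, 0.7, -0.7]
opening: 1.004
grip_force: 0.0
time: 3.75
ee_pos: [0.4979, 0.1512, 0.1361]
tool_rot: [[-0.744, 0.668, -0.0], [0.668, 0.744, 0.0], [0.0, 0.0, -1.0]]
force: [-2.5, 0.5, 8.7]
opening: 0.159
grip_force: 81.1
time: 4.25
ee_pos: [0.498, 0.1512, 0.1361]
tool_rot: [[-0.744, 0.668, -0.0], [0.668, 0.744, 0.0], [0.0, 0.0, -1.0]]
force: [-0.2, -0.9, 6.0]
opening: 0.157
grip_force: 79.6
```

```bash
python3 -m handwheel '[[[0,0,-15],[0,0,0],1],[[0,0,-40],[0,0,0],1],[[0,0,-70],[0,0,0],1],[[0,0,-100],[0,0,0],1],[[0,0,-120],[0,0,0],1]]'; python3 - <<'E'
from h import *
rows([.506,-.197,.256],down(180))
E
```

```text
time: 4.75
ee_pos: [0.4976, 0.1511, 0.2565]
tool_rot: [[-0.744, 0.668, -0.001], [0.668, 0.744, 0.0], [0.001, -0.001, -1.0]]
force: [0.8, 0.9, -4.4]
opening: 0.158
grip_force: 78.6
shift mm [-238.8, -253.4, 0.5] turn [-0.0, -0.001, -0.732] | tcp [ 0.506 -0.197  0.256]
```

```bash
python3 -m handwheel '[[[-14,-15,0],[0,0,-0.05],1],[[-38,-40,0],[0,0,-0.13],1],[[-64,-68,0],[0,0,-0.21],1],[[-92,-98,0],[0,0,-0.29],1],[[-120,-127,0],[0,0,-0.37],1]]'; python3 - <<'E'
from h import *
rows([.506,-.197,.256],down(180))
E
```

```text
time: 5.25
ee_pos: [0.501, -0.025, 0.2544]
tool_rot: [[-0.937, 0.35, -0.003], [0.35, 0.937, -0.0], [0.003, -0.001, -1.0]]
force: [0.8, -1.0, -2.7]
opening: 0.158
grip_force: 78.6
shift mm [-64.9, -159.4, -1.6] turn [-0.001, -0.003, -0.358] | tcp [ 0.506 -0.197  0.256]
```

```bash
python3 -m handwheel '[[[-16,-40,0],[0,0,-0.09],1],[[-32,-78,0],[0,0,-0.18],1],[[-48,-115,0],[0,0,-0.27],1],[[-58,-142,0],[0,0,-0.35],1],[[-64,-156,0],[0,0,-0.36],1]]'; python3 -m handwheel '[[[0,0,0],[0,0,0],1],[[0,0,0],[0,0,0],1],[[0,0,0],[0,0,0],1],[[0,0,0],[0,0,0],1],[[0,0,0],[0,0,0],1]]';python3 - <<'E'
from h import *
rows([.506,-.197,.256],down(180))
s=snap('side','s2');t=snap('top','t2')
p=status.sense();print(p['ee_pos'],p['force'],p['joint_pos'].round(2))
c1=cv2.resize(s['color'][200:330,240:370],None,fx=3,fy=3,interpolation=cv2.INTER_CUBIC)
c2=cv2.resize(t['color'][200:330,290:420],None,fx=3,fy=3,interpolation=cv2.INTER_CUBIC)
cv2.imwrite('pics/c2.png',np.hstack([c1,c2])[:,:,::-1])
# foot by depth: bluish foot points in the side view
vv,uu=np.mgrid[0:480,0:640];uv=np.c_[uu.ravel(),vv.ravel()]
for n,q in(('side',s),('top',t)):
    P=pts(q,uv);m=(q['depth'].ravel()>0)&(np.hypot(P[:,0]-.506,P[:,1]+.197)<.08)&(P[:,2]>.11)&(P[:,2]<.14)
    f=P[m]; print(n,len(f),f.mean(0),f.min(0),f.max(0),cv2.minAreaRect((f[:,:2]*1e3).astype(np.float32)))
E
```

```text
time: 5.75
ee_pos: [0.5057, -0.1947, 0.2541]
tool_rot: [[-1.0, 0.002, -0.004], [0.002, 1.0, -0.001], [0.004, -0.001, -1.0]]
force: [0.7, 1.1, -4.3]
opening: 0.157
grip_force: 78.6
time: 6.25
ee_pos: [0.5065, -0.1914, 0.2549]
tool_rot: [[-1.0, 0.0, -0.002], [0.0, 1.0, -0.0], [0.002, -0.0, -1.0]]
force: [0.4, 0.3, -4.0]
opening: 0.153
grip_force: 78.6
shift mm [0.5, -5.6, -1.1] turn [-0.0, -0.002, -0.0] | tcp [ 0.506 -0.197  0.256]
[ 0.50652011 -0.19167021  0.25489858] [-0.290402   -0.54320038 -3.22482971] [-0.36  0.19 -0.1   1.28 -0.   -0.36]
side 483 [ 0.50754389 -0.20286291  0.12729899] [ 0.45790149 -0.21470009  0.11290619] [ 0.55846128 -0.17881754  0.13982778] ((508.19439697265625, -196.76953125), (100.62919616699219, 35.63572311401367), 0.15282151103019714)<stdin>:12: RuntimeWarning: Mean of empty slice.
  ret = um.true_divide(
Traceback (most recent call last):
ValueError: zero-size array to reduction operation minimum which has no identity
```

View pics/c2.png

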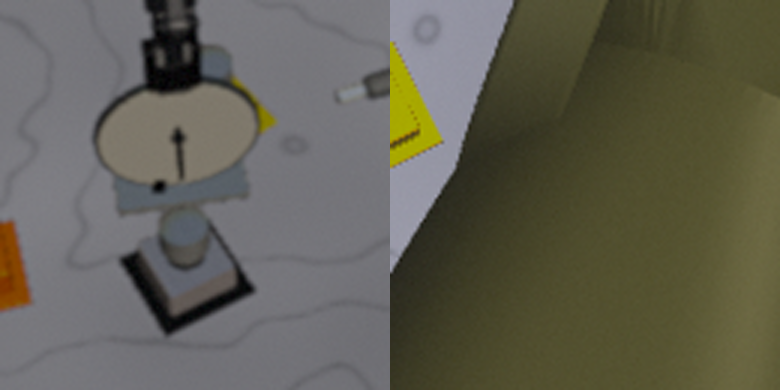

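```bash
python3 - <<'E'
from h import *
from scipy.optimize import least_squares
vv,uu=np.mgrid[0:480,0:640];uv=np.c_[uu.ravel(),vv.ravel()]
for n in('side0','s2','top0'):
    s=load(n);P=pts(s,uv);m=(s['depth'].ravel()>0)&(np.hypot(P[:,0]-.506,P[:,1]+.198)<.024)&(P[:,2]>.0785)&(P[:,2]<.09)
    q=P[m];f=lambda c:np.linalg.norm(q-c,axis=1)-.03
    r=least_squares(f,[.506,-.198,.055],loss='soft_l1',f_scale=.0005);print(n,m.sum(),r.x.round(4),'top z',r.x[2]+.03,np.abs(r.fun).mean(), np.abs(f(r.x)).std())
    # block top face
    b=P[(s['depth'].ravel()>0)&(np.hypot(P[:,0]-.506,P[:,1]+.198)<.06)&(np.abs(P[:,2]-.035)<.006)];print('block',len(b),b[:,2].mean(),cv2.minAreaRect((b[:,:2]*1e3).astype(np.float32)))
E
```

```text
side0 117 [ 0.5072 -0.1987  0.0539] top z 0.08386741048741506 0.0013435555662954673 0.0010275213019474815
block 323 0.03318507084946419 ((506.88763427734375, -199.21173095703125), (60.29541778564453, 60.72536849975586), 19.317594528198242)
s2 110 [ 0.5078 -0.2     0.0539] top z 0.0838886597636197 0.001300069833508895 0.0010025861912609025
block 306 0.03320868438029796 ((507.42913818359375, -200.2259521484375), (60.42606735229492, 59.9188232421875), 17.510873794555664)
top0 228 [ 0.5054 -0.1958  0.0544] top z 0.08441129416017136 0.0012609266801136487 0.0009038812250944021
block 474 0.03394871105833542 ((505.1833190917969, -195.72076416015625), (59.82486343383789, 60.0712776184082), 19.606733322143555)
```

```bash
python3 -m handwheel '[[[0.9,-3,8],[0,-0.002,0],1],[[0.9,-3,16],[0,-0.002,0],1],[[0.9,-3,24],[0,-0.002,0],1],[[0.9,-3,29],[0,-0.002,0],1],[[0.9,-3,30],[0,-0.002,0],1]]'; python3 -m handwheel '[[[0,0,1],[0,0,0],1],[[0,0,2],[0,0,0],1],[[0,0,4],[0,0,0],1],[[0,0,6],[0,0,0],1],[[0,0,6],[0,0,0],1]]';python3 -m handwheel '[[[0,0,1],[0,0,0],1],[[0,0,2],[0,0,0],1],[[0,0,2],[0,0,0],1],[[0,0,2],[0,0,0],1],[[0,0,2],[0,0,0],1]]'
```

```text
time: 6.85
ee_pos: [0.5048, -0.195, 0.2236]
tool_rot: [[-1.0, 0.002, -0.002], [0.002, 1.0, 0.0], [0.002, 0.0, -1.0]]
force: [0.1, -0.4, -3.5]
opening: 0.159
grip_force: 78.6
time: 7.35
ee_pos: [0.5056, -0.1953, 0.2189]
tool_rot: [[-1.0, 0.002, 0.0], [0.002, 1.0, -0.001], [-0.0, -0.001, -1.0]]
force: [0.5, 0.2, -2.0]
opening: 0.152
grip_force: 78.9
time: 7.85
ee_pos: [0.5056, -0.1953, 0.217]
tool_rot: [[-1.0, 0.002, 0.0], [0.002, 1.0, -0.0], [-0.0, -0.0, -1.0]]
force: [1.0, -0.2, -1.7]
opening: 0.16
grip_force: 79.0
```

```bash
python3 -m handwheel '[[[0,0,1],[0,0,0],1],[[0,0,2],[0,0,0],1],[[0,0,2.5],[0,0,0],1],[[0,0,2.5],[0,0,0],1],[[0,0,2.5],[0,0,0],1]]';python3 -m handwheel '[[[0,0,0],[0,0,0],1],[[0,0,0],[0,0,0],1],[[0,0,0],[0,0,0],1],[[0,0,0],[0,0,0],1],[[0,0,0],[0,0,0],1]]'; python3 - <<'E'
from h import *
F=[]
for i in range(3):
    s=snap('side','s3');F.append(status.sense()['force'])
print(np.mean(F,0))
p=status.sense();R=p['tool_rot'];foot=p['ee_pos']+R@[0,0,.1361];top=p['ee_pos'];print(p['ee_pos'],foot)
for th in(.16,.32):
    # rock about foot centre (rolling), top towards gauge +x = tool +x ; lean = rot about world axis gauge y=-tool y
    Rn=R@Rot.from_rotvec([0,-th,0]).as_matrix()
    f=foot+np.array([0,0,.03*(np.cos(th)-1+th*np.sin(th))])+R@[.03*(np.sin(th)-th*np.cos(th)),0,0]
    print(th,'tool z axis',Rn[:,2].round(3));rows(f-Rn@[0,0,.1361],Rn)
vv,uu=np.mgrid[0:480,0:640];uv=np.c_[uu.ravel(),vv.ravel()];P=pts(s,uv)
m=(s['depth'].ravel()>0)&(np.hypot(P[:,0]-.506,P[:,1]+.197)<.08)&(P[:,2]>.07)&(P[:,2]<.105);f=P[m]
print(cv2.minAreaRect((f[:,:2]*1e3).astype(np.float32)),f[:,2].mean())
c1=cv2.resize(s['color'][210:320,230:380],None,fx=5,fy=5,interpolation=cv2.INTER_CUBIC);cv2.imwrite('pics/c3.png',c1[:,:,::-1])
E
```

```text
time: 8.35
ee_pos: [0.5055, -0.1953, 0.2144]
tool_rot: [[-1.0, 0.002, -0.0], [0.002, 1.0, -0.0], [0.0, -0.0, -1.0]]
force: [0.3, -0.6, 1.3]
opening: 0.156
grip_force: 79.3
time: 8.85
ee_pos: [0.5055, -0.1953, 0.2143]
tool_rot: [[-1.0, 0.002, -0.0], [0.002, 1.0, -0.0], [0.0, -0.0, -1.0]]
force: [0.2, -0.7, 1.0]
opening: 0.157
grip_force: 79.3
[ 0.14358094 -0.39427092  1.00992613]
[ 0.50550463 -0.19524639  0.21431451] [ 0.50547379 -0.19528449  0.07821452]
0.16 tool z axis [ 0.159 -0.001 -0.987]
shift mm [21.7, -0.0, 1.4] turn [-0.0, -0.16, -0.0] | tcp [ 0.484 -0.195  0.213]
0.32 tool z axis [ 0.314 -0.001 -0.949]
shift mm [43.1, -0.0, 5.4] turn [-0.0, -0.32, -0.0] | tcp [ 0.462 -0.195  0.209]
((507.744873046875, -203.03782653808594), (99.59008026123047, 35.51895523071289), 0.3385562300682068) 0.087767300767294
```

View pics/c3.png

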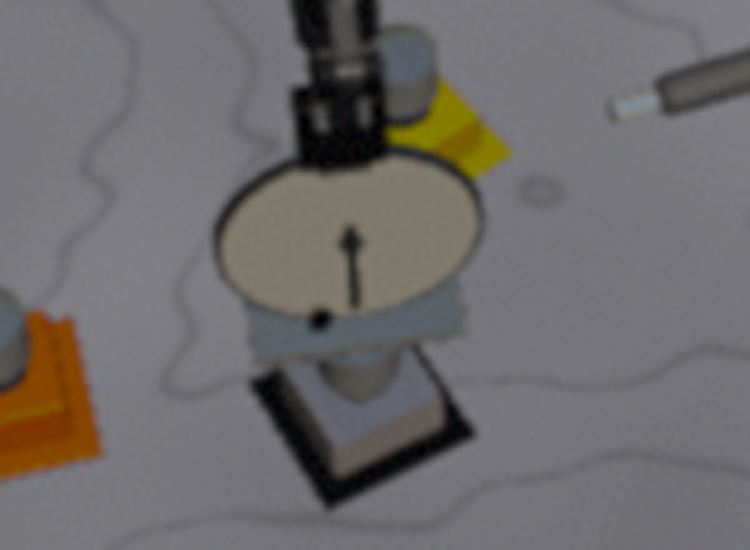

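```bash
python3 -m handwheel '[[[4.4,0,0],[0,-0.032,0],1],[[8.7,0,0.1],[0,-0.064,0],1],[[13,0,0.3],[0,-0.096,0],1],[[17.4,0,0.6],[0,-0.128,0],1],[[21.7,0,1],[0,-0.16,0],1]]'; python3 - <<'E'
from h import *
R0=down(179.9);foot=np.array([.50547,-.19528,.0786])
p=status.sense();print(p['force'],p['joint_pos'].round(2))
th0=np.arcsin(p['tool_rot'][0,2]);print('lean',th0)
cur=(np.array([.4838,-.19525,.2133]),R0@Rot.from_rotvec([0,-.16,0]).as_matrix());print('meas',p['ee_pos'],'cmd',cur[0])
for th in(.20,.24,.28,.33):
    Rn=R0@Rot.from_rotvec([0,-th,0]).as_matrix()
    f=foot+np.array([0,0,.03*(np.cos(th)-1+th*np.sin(th))+.0004])+R0@[.03*(np.sin(th)-th*np.cos(th)),0,0]
    rows(f-Rn@[0,0,.1361],Rn,cur)
E
```

```text
time: 9.5
ee_pos: [0.4835, -0.1951, 0.2133]
tool_rot: [[-0.987, 0.002, 0.16], [0.002, 1.0, -0.001], [-0.16, -0.0, -0.987]]
force: [0.8, -0.2, 1.5]
opening: 0.159
grip_force: 79.2
[ 0.81284374 -0.1743377   1.53524937] [-0.43  0.03 -0.39  1.01  0.07 -0.42]
lean 0.161039951479512
meas [ 0.48354989 -0.19513762  0.21331702] cmd [ 0.4838  -0.19525  0.2133 ]
shift mm [5.4, 0.0, -0.6] turn [-0.0, -0.04, 0.0] | tcp [ 0.478 -0.195  0.213]
shift mm [10.9, 0.0, -0.5] turn [-0.0, -0.08, 0.0] | tcp [ 0.473 -0.195  0.212]
shift mm [16.3, 0.0, -0.3] turn [-0.0, -0.12, 0.0] | tcp [ 0.468 -0.195  0.211]
shift mm [23.1, 0.0, 0.3] turn [-0.0, -0.17, 0.0] | tcp [ 0.461 -0.195  0.209]
```

```bash
python3 -m handwheel '[[[5.4,0,-0.7],[0,-0.04,0],1],[[10.9,0,-0.8],[0,-0.08,0],1],[[16.3,0,-0.7],[0,-0.12,0],1],[[20,0,-0.4],[0,-0.147,0],1],[[23.1,0,-0.2],[0,-0.17,0],1]]'; for i in 1 2 3 4; do python3 -m handwheel '[[[0,0,0],[0,0,0],1],[[0,0,0],[0,0,0],1],[[0,0,0],[0,0,0],1],[[0,0,0],[0,0,0],1],[[0,0,0],[0,0,0],1]]'|grep -E 'time|force'; done; python3 - <<'E'
from h import *
s=snap('side','s4');p=status.sense();print(p['ee_pos'],np.arcsin(p['tool_rot'][0,2]),p['force'])
c1=cv2.resize(s['color'][220:300,250:357],None,fx=7,fy=7,interpolation=cv2.INTER_CUBIC);cv2.imwrite('pics/c4.png',c1[:,:,::-1])
E
```

```text
time: 10.0
ee_pos: [0.4604, -0.195, 0.2098]
tool_rot: [[-0.946, 0.002, 0.325], [0.002, 1.0, -0.001], [-0.325, -0.0, -0.946]]
force: [0.5, -0.2, 0.2]
opening: 0.155
grip_force: 79.1
time: 10.5
force: [-0.9, -0.4, -0.8]
grip_force: 79.2
time: 11.0
force: [0.8, -0.7, -0.3]
grip_force: 79.2
time: 11.5
force: [-0.2, 0.6, -0.4]
grip_force: 79.2
time: 12.0
force: [0.3, -0.8, 0.6]
grip_force: 79.2
[ 0.46092406 -0.19515683  0.20981128] 0.3297081205394776 [-0.11272526 -0.24140389 -0.2533622 ]
```

View pics/c4.png

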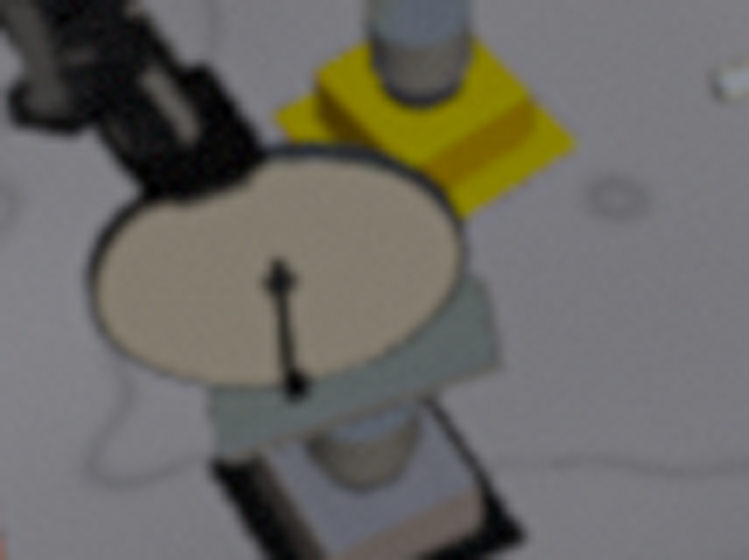

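The picture shows the needle running from the pivot (281,280) straight onto the tab at (295,383), within about 1 mm. The foot is on the stud, and the spring load is about 3 N, or roughly 4 mm of the 12 mm travel. The arm is still, so I'm handing in.

```bash
python3 -c "
from workcell import job
print(job.job_done())"
```

```text
the job is handed in; nothing more can be done
None
```

I handed the job in at about 12 s, with the largest gauge held still and its foot on the aluminium check block's stud. The stud is pressed about 4 mm (estimated from the force reading), the gauge leans 0.33 rad, and the pointer sits within about 1 mm of the tab's middle in the last side view; the judge's verdict was not shown.

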